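# Set the string tension one click higher and confirm

### The job

On the tension unit with the red wheel, stroke the knurled wheel with a fingertip so that its top rolls away from the green button, until it clicks into the next detent (white line on top, beside the middle one of the three dots), and take the finger away. Then press that unit's green button fully down with a fingertip and let it come up again. Only touch: do not pinch the wheel, do not touch the unit with the blue wheel, and leave the loose things on the bench where they are.

Things in the scene. Friction and masses are not known exactly. Their poses are not given: they have to be found in the camera images.
- unit_red: painted grey string-tension unit fixed to the bench, 190 (x) by 130 (y) mm, flat deck 70 mm above the bench, red stripe on its sides. Origin: centre of its underside. x runs from the green button (66 mm along -x) past the wheel (mid-deck) to the steel drum (32 mm across, 15 mm above the deck, 74 mm along +x); z up. This is the unit to set.
- wheel_red_top (a point): highest point of the red knurled wheel (on the fixed unit, so it does not turn with the wheel; same axes as unit_red), 94 mm above the bench. The wheel is a 64 mm diameter, 24 mm wide disc on edge; its axle runs along the unit's y, 32 mm below this point; it stands 24 mm proud of the deck. A light press of about 4 to 6 N gives enough grip to stroke it.
- wheel_red_axis (a point): centre of the red wheel, on its axle (fixed to the unit), 62 mm above the bench.
- wheel_red (a joint): angle of the red wheel, rad; grows as its top rolls along the unit's +x. Sprung detents: 0 (white line towards the button; the start), 0.6 (line on top; wanted), 1.2 (too far). Leaving 0 takes about 1.8 N along the rim; past about 0.3 rad (10 mm of rim) it clicks on to 0.6 by itself; from 0.6 it goes on to 1.2 past about 0.9 rad. It can be stroked back.
- button_red (a joint): travel of the red-wheel unit's green push button, m: 0 up, 0.006 fully down (about 5 N, springs back when released).
- button_red_top (a point): centre of the top of that green button (26 mm across), moves with it; pressed straight down.
- unit_blue: painted grey string-tension unit fixed to the bench, 190 (x) by 130 (y) mm, flat deck 70 mm above the bench, blue stripe on its sides. Origin: centre of its underside. x runs from the green button (66 mm along -x) past the wheel (mid-deck) to the steel drum (32 mm across, 15 mm above the deck, 74 mm along +x); z up. Same make, but with a blue wheel: leave it alone.
- racket: loose finished black and red racket frame without strings, 670 mm long and 25 mm high at most, lying along x at the left of the bench; origin on its underside, on the shaft about 355 mm from the handle's end.
- spool: loose yellow spool, 44 mm across, 45 mm high, between the two units; origin at the centre of its underside.
- jar: loose jar with a red cap, 50 mm across, 75 mm high, between the two units; origin at the centre of its underside.
- tape: loose roll of blue grip tape, 60 mm across, 26 mm high, in front of the right-hand unit; origin at the centre of its underside.
- awl: loose awl with an orange handle, 160 mm long, lying in front of the left-hand unit.
- mug: loose white mug, 76 mm across, 85 mm high, behind the units.
- mallet: loose hammer with a wooden handle, 240 mm long, lying behind the left-hand unit.
There are look-alikes about, which are no part of the job. Leave any purple look-alike of the unit_red alone.

How it is judged:
By the outcome, as a careful person would: the job done as asked, in the order asked, and still so for the second after the job is handed in, with the robot touching nothing.
It also fails if it takes over 35 s, if anything falls off the work surface, if the arm or the gripper's body presses on something with over 40 N, if the wrist force passes 120 N, or if a joint passes its speed limit or range.

### The arm

A 6-joint arm with a two-finger parallel gripper is mounted at the origin on the work surface. World frame = base frame: x ahead of the robot, y to its left, z up, the work surface at z = 0. Lengths are in m, angles in rad, forces in N, time in s.
With the tool pointing down it reaches from about 0.25 to 0.725 m from the base axis. Payload 4 kg.
Tool frame: the origin (TCP) lies at the very end of the fingers, on their centre line; the grasp point (between the pads) lies 19 mm behind it; z points along the fingers, y is the line along which they close (so a half turn about z gives the same grasp; the last joint's range is limited). The gripper opens to 85 mm and grips with 20 to 120 N. Pads are 22 mm wide; open, the fingers measure 114 mm over their backs; the gripper's body (76 mm by 85 mm) begins 54 mm behind the grasp point. The pads swing forward as they close: fully open they stand 13 mm farther back than shut.
Start: joints at [-1.297, 0.241, 0.005, 1.335, 0, 1.571], TCP at [0.135, -0.481, 0.231] pointing down, gripper open.
Joint ranges: [-2.72, 2.72], [-1.05, 1.87], [-1.09, 1.28], [-1.99, 2.15], [-1.42, 1.44], [-3.14, 3.14]. Speed limits (rad/s): [2.79, 2.79, 3.14, 3.14, 3.14, 3.14].

### API

Orientations are given as a unit quaternion [x, y, z, w].
In Python, from workcell import bot, vision, workorder gives the robot as it stands.
- The arm moves only by the shell command python3 -m creep 'ROWS' [OPENING]. ROWS is JSON, a list of rows, each a list of 2 entries, a list of its own where there are three numbers: the shift along the tool's x, y, z in mm, then the turn, a rotation vector about the tool's x, y, z in rad. In form: [[[dx, dy, dz], [wx, wy, wz]], ...]. A call has 1 to 12 rows; each row shifts and turns the commanded pose from where the row before left it, along the tool's axes as they then stand; what a row does not reach is not made up. A row lasts 1/8 s, in which the tool goes at most 62.5 mm and 10.7 degrees, less where a joint would pass 70% of its speed; a pose out of reach is approached as far as the arm can. A call is refused whole if a number of a shift passes 62.5 or a number of a turn 0.188, either way. A call with a gripper value outside its range is refused whole. OPENING is the finger opening in mm, from 0 to 85.4, set as the call begins (- or left out, the last holds). The fingers move at their own pace and stop on an object; the grip force is fixed at half the most. Time passes only in rows, so rows that do not move let the fingers close. It gives the time, the measured TCP pose, the force, the opening and the grip force at its end, in the units of the state.
- bot.get_obs(): the state, without advancing time (a new reading comes with each control period).
- vision.camera(name): name is "scene" or "side" or "wrist"; returns a dict with "image" (480x640x3 uint8, blue, green, red), "z_map" (480x640 float32, m along the optical axis (not along the pixel's ray), 0 where there is no reading), "K" (3x3 intrinsics, pixels), "rvec" (rotation vector, rad) and "tvec" (3), from world to camera coordinates, as OpenCV has them; the wrist camera has in their place "tool_from_camera" (4x4, takes a point from camera to tool coordinates, whose origin is the TCP and whose axes are the flange's). Camera axes: x right, y down, z forward; pixel columns grow to the right and rows downward; lengths in m; the calibration is good to about 2 mm. The wrist camera is an equidistant fisheye: a pixel r from the principal point sees the ray r / f radians off the axis. A picture is of the moment at which its call begins: read the wrist's pose just before it.
- workorder.job_done(): hands the job in; it is judged then, once.
Trained networks look in a picture, given as the dict that the camera call returned (one of the last four; its "shot" number tells which), for a name from the list of things; names that differ only in an ending like _2 or _b are one class to them, and where a whole thing is asked for, a point or a joint stands for the part that bears it (a point fixed in the world has none). Each returns a list of dicts, best first, with "score" (0 to 1); they miss things now and then, are a little off and sometimes report something else, mostly with a low value. They report only what shows in the picture. A call takes as long as a camera call. They do not tell look-alikes from the thing itself.
- vision.spot_in(picture, query): "position" ([column, row] in pixels, amid what is visible of it).
- vision.place_of(picture, query): "position" ([column, row] in pixels: a listed point, or the origin of a listed thing).
The state is a dict: "clock": time; "joint_pos": joint angles; "joint_vel": joint speeds; "tau": joint torques, N m; "eef_pos": TCP position; "tool_rot": TCP orientation; "ft_force": force on the tool from outside, world axes, zero at the start; "ft_torque": the same for the moment, N m; "grip_width": finger opening in m; "grasp_force": force on a finger pad.
Only numpy, scipy, OpenCV 4.12 (cv2) and the standard library are available. Lean on these libraries where they do the work, as an engineer would, in place of code of your own. Each camera call takes 0.05 s, during which the arm holds its last target. There are 200 camera calls.

## Working session

There is one attempt and no reset: what is moved stays moved. The work goes in short steps, Python scripts to look and compute and a shell command to move; the robot and the scene stay as the last step left them, time stands still between calls to the robot, and variables do not carry over. Pictures are saved under pics/ and viewed, at most 10 in all, crops included, and the job is handed in when it is done.

```bash
mkdir -p pics; cat > h.py <<'E'
import numpy as np, cv2
from scipy.spatial.transform import Rotation as R
from workcell import bot, vision, workorder
def w(p,uv,z=None,plane=None):
    K=p["K"];Rm=cv2.Rodrigues(np.array(p["rvec"],float))[0];t=np.array(p["tvec"],float).ravel()
    d=np.linalg.inv(K)@np.array([uv[0],uv[1],1.])
    c=-Rm.T@t; r=Rm.T@d
    if plane is not None: return c+r*(plane-c[2])/r[2]
    if z is None: z=p["z_map"][int(round(uv[1])),int(round(uv[0]))]
    return c+r*z
E
python3 - <<'E'
from h import *
np.set_printoptions(precision=4,suppress=True)
o=bot.get_obs();print(o)
for n in("scene","side"):
    p=vision.camera(n);cv2.imwrite(f"pics/{n}.png",p["image"])
    for q,z in(("wheel_red_top",.094),("wheel_red_axis",.062),("button_red_top",None),("unit_red",0)):
        for d in vision.place_of(p,q)[:3]: print(n,q,d["score"],np.array(d["position"]),w(p,d["position"],plane=z) if z is not None else w(p,d["position"]))
E
```

```text
{'clock': 0.0, 'joint_pos': array([-1.297 ,  0.2414,  0.0037,  1.3352, -0.    ,  1.5708]), 'joint_vel': array([-0.0007,  0.0022,  0.0004, -0.0005, -0.0014,  0.0008]), 'tau': array([  0.0017, -37.2322,  25.2405,   0.0169,  -0.0002,  -0.    ]), 'eef_pos': array([ 0.135 , -0.4808,  0.2304]), 'tool_rot': array([ 0.9906,  0.1365, -0.0001, -0.001 ]), 'ft_force': array([ 0.1419, -0.0774, -0.889 ]), 'ft_torque': array([-0.0115, -0.0417,  0.004 ]), 'grasp_force': 0.0, 'grip_width': 0.08547368277665937}
scene wheel_red_top 0.89 [283.2 280. ] [ 0.5707 -0.1982  0.094 ]
scene wheel_red_top 0.67 [148.5 301.3] [ 0.2906 -0.486   0.094 ]
scene wheel_red_axis 0.93 [286.2 284.2] [ 0.5698 -0.1846  0.062 ]
scene wheel_red_axis 0.56 [152.4 308.1] [ 0.2941 -0.4826  0.062 ]
scene button_red_top 0.61 [134.6 288.1] [ 0.1367 -0.4246 -0.0002]
scene button_red_top 0.45 [264.4 268.3] [ 0.4776 -0.1748  0.0711]
scene unit_red 0.71 [285.1 297.2] [ 0.5637 -0.1876  0.    ]
scene unit_red 0.57 [154.5 322.7] [ 0.2931 -0.4902  0.    ]
scene unit_red 0.28 [282.3 277.7] [ 0.506  -0.1254  0.    ]
side wheel_red_top 0.84 [378.  185.8] [ 0.5484 -0.1881  0.094 ]
side wheel_red_top 0.55 [514.1 169. ] [ 0.3024 -0.4952  0.094 ]
side wheel_red_axis 0.95 [513.7 179.4] [ 0.2929 -0.4923  0.062 ]
side wheel_red_axis 0.74 [376.1 191.7] [ 0.5566 -0.1936  0.062 ]
side button_red_top 0.38 [387.1 196.8] [ 0.5042 -0.1711  0.0934]
side unit_red 0.94 [375.3 210. ] [ 0.548  -0.1858  0.    ]
side unit_red 0.76 [506.9 191.2] [ 0.3034 -0.5034  0.    ]
```

View pics/scene.png

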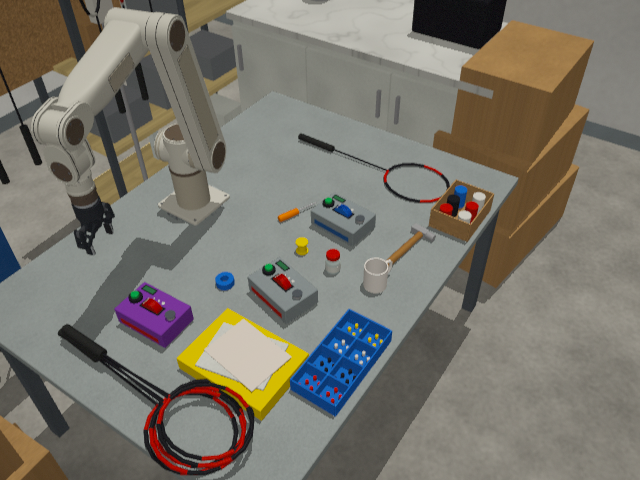

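View pics/side.png

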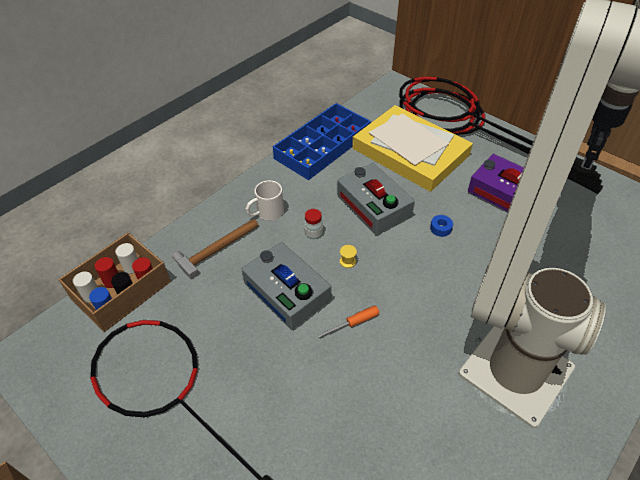

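The grey red-wheel unit is at scene pixel (283,285) and side pixel (375,195). The purple look-alike is at scene (153,310). Next I'll fit the deck, button and drum from depth.

```bash
cat >> h.py <<'E'
def cloud(p):
    K=p["K"];Rm=cv2.Rodrigues(np.array(p["rvec"],float))[0];t=np.array(p["tvec"],float).ravel()
    v,u=np.mgrid[:480,:640];z=p["z_map"]
    P=np.stack([(u-K[0,2])/K[0,0]*z,(v-K[1,2])/K[1,1]*z,z],-1)
    return (P-t)@Rm
E
python3 - <<'E'
from h import *
np.set_printoptions(precision=4,suppress=True)
for n in("scene","side"):
    p=vision.camera(n);C=cloud(p);hsv=cv2.cvtColor(p["image"],cv2.COLOR_BGR2HSV)
    near=(abs(C[...,0]-.56)<.14)&(abs(C[...,1]+.19)<.12)&(p["z_map"]>0)
    m=near&(abs(C[...,2]-.07)<.006)
    pts=C[m][:,:2]
    r=cv2.minAreaRect((pts*1000).astype(np.float32));print(n,m.sum(),r,"zmed",np.median(C[m][:,2]))
    H,S,V=[hsv[...,i] for i in range(3)]
    g=near&(H>45)&(H<85)&(S>120)&(C[...,2]>.06)
    print("green",g.sum(),C[g].mean(0),C[g].min(0),C[g].max(0))
    rd=near&((H<8)|(H>172))&(S>120)&(C[...,2]>.072)&(abs(C[...,0]-.56)<.06)&(abs(C[...,1]+.19)<.05)
    print("red",rd.sum(),C[rd].mean(0),C[rd].min(0),C[rd].max(0))
    top=near&(C[...,2]>.078)&~g&~rd;print("other high",top.sum(),np.median(C[top],0))
    print("bench",np.median(C[near&(C[...,2]<.02)][:,2]))
E
```

```text
scene 1491 ((561.1434326171875, -193.99298095703125), (134.20281982421875, 196.3328094482422), 75.62025451660156) zmed 0.06958175473482865
green 103 [ 0.5055 -0.1579  0.0813] [ 0.4772 -0.1954  0.0649] [ 0.5367 -0.1211  0.0983]
red 155 [ 0.5663 -0.1973  0.0861] [ 0.5281 -0.2133  0.0722] [ 0.593  -0.1647  0.0988]
other high 134 [ 0.6198 -0.2052  0.0829]
bench -6.3611194302582954e-06
side 1832 ((557.3499755859375, -191.2944793701172), (134.9280548095703, 195.21160888671875), 75.86136627197266) zmed 0.07155527694583097
green 145 [ 0.5045 -0.1533  0.0822] [ 0.4822 -0.1874  0.0671] [ 0.538  -0.1199  0.0977]
red 197 [ 0.5545 -0.1856  0.086 ] [ 0.5007 -0.2069  0.0721] [ 0.5931 -0.1545  0.1012]
other high 180 [ 0.5431 -0.1929  0.0848]
bench 0.0018929421207434403
```

```bash
python3 -m creep '[[[0,0,0],[0,0,0.175]],[[0,0,0],[0,0,0.175]],[[0,0,0],[0,0,0.175]],[[35,-43,0],[0,0,0]],[[35,-43,0],[0,0,0]],[[35,-43,0],[0,0,0]],[[35,-43,0],[0,0,0]],[[35,-43,0],[0,0,0]],[[35,-43,0],[0,0,0]],[[35,-43,0],[0,0,0]],[[35,-43,0],[0,0,0]],[[35,-43,0],[0,0,0]]]' 0; python3 - <<'E'
from h import *
np.set_printoptions(precision=4,suppress=True)
o=bot.get_obs();print(o["eef_pos"],o["tool_rot"],o["ft_force"],o["joint_pos"],o["grip_width"])
p=vision.camera("wrist");cv2.imwrite("pics/w1.png",p["image"]);print(p["K"],p["tool_from_camera"])
T=np.array(p["tool_from_camera"]);Rt=R.from_quat(o["tool_rot"])
K=p["K"]
def ww(uv,h):
    x=(uv[0]-K[0,2])/K[0,0];y=(uv[1]-K[1,2])/K[1,1];r=np.hypot(x,y)
    d=np.array([x/r*np.sin(r),y/r*np.sin(r),np.cos(r)])
    d=Rt.apply(T[:3,:3]@d);c=o["eef_pos"]+Rt.apply(T[:3,3]);return c+d*(h-c[2])/d[2]
for q,z in(("wheel_red_top",.094),("wheel_red_axis",.062),("button_red_top",.08),("unit_red",0)):
    for d in vision.place_of(p,q)[:3]: print(q,d["score"],np.array(d["position"]),ww(d["position"],z))
E
```

```text
clock: 2.1
eef_pos: [0.5379, -0.1836, 0.2314]
tool_rot: [0.992, -0.125, 0.0, 0.0]
ft_force: [0.4, -0.2, 0.7]
grip_width: -0.0002
grasp_force: 0.0
[ 0.5379 -0.1836  0.2314] [ 0.9921 -0.1252  0.0002  0.0002] [ 0.359  -0.2338  0.7315] [-0.3288  0.3774  0.1955  1.3883 -0.0003  3.0639] -0.00021265219927130022
[[371.6483   0.     317.6784]
 [  0.     371.6483 241.746 ]
 [  0.       0.       1.    ]] [[-0.0001 -0.9604 -0.2787  0.0703]
 [ 1.      0.0002 -0.001   0.0007]
 [ 0.0011 -0.2787  0.9604 -0.1417]
 [ 0.      0.      0.      1.    ]]
wheel_red_top 0.82 [320.9 203.4] [ 0.5564 -0.1913  0.094 ]
wheel_red_top 0.79 [606.5 360.3] [ 0.3014 -0.476   0.094 ]
wheel_red_axis 0.97 [323.4 194.8] [ 0.5574 -0.194   0.062 ]
wheel_red_axis 0.88 [592.9 347. ] [ 0.3013 -0.4772  0.062 ]
button_red_top 0.72 [320.3 281.2] [ 0.4893 -0.1738  0.08  ]
button_red_top 0.68 [601.2 399.9] [ 0.2137 -0.4955  0.08  ]
unit_red 0.56 [567.4 327.1] [ 0.2976 -0.4769  0.    ]
```

View pics/w1.png

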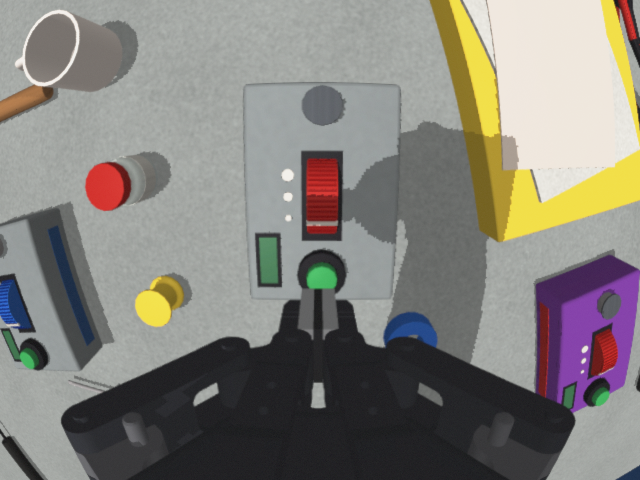

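```bash
python3 -m creep '[[[6,1.5,40],[0,0,0]],[[6.5,1.5,45],[0,0,0]],[[0,0,40],[0,0,0]],[[0,0,4],[0,0,0]],[[0,0,0],[0,0,0]]]'
```

```text
clock: 2.98
eef_pos: [0.5478, -0.1919, 0.1036]
tool_rot: [0.992, -0.126, 0.001, 0.0]
ft_force: [0.3, -1.1, 0.2]
grip_width: -0.0001
grasp_force: 0.0
```

```bash
python3 -m creep '[[[0,-2,3],[0,0,0]],[[0,0,3],[0,0,0]],[[0,0,1],[0,0,0]],[[0,0,0],[0,0,0]]]'
```

```text
clock: 3.48
eef_pos: [0.5484, -0.1888, 0.0954]
tool_rot: [0.992, -0.125, 0.0, 0.0]
ft_force: [-0.2, 1.3, -0.4]
grip_width: -0.0003
grasp_force: 0.0
```

```bash
python3 -m creep '[[[0,0,1],[0,0,0]],[[0,0,0],[0,0,0]]]'
```

```text
clock: 3.72
eef_pos: [0.5483, -0.1888, 0.0942]
tool_rot: [0.992, -0.125, -0.0, -0.0]
ft_force: [0.1, -0.2, 0.4]
grip_width: -0.0002
grasp_force: 0.0
```

```bash
python3 -c "
from h import *
o=bot.get_obs();print(o['eef_pos'],o['ft_force'],o['ft_torque'])
p=vision.camera('wrist');cv2.imwrite('pics/w2.png',cv2.resize(p['image'][100:340,180:460],None,fx=2,fy=2))"
```

```text
[ 0.54829007 -0.18883264  0.09417376] [ 0.13589839 -0.24054403  0.35530939] [ 0.0414872  -0.06011522  0.01749475]
```

View pics/w2.png

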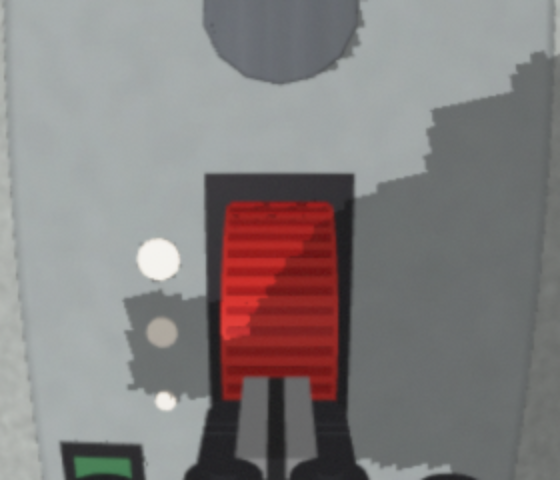

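The fingertip is centred across the wheel (crop (277,400)) and just behind its crest, next to the middle dot at (162,332). I'll lower it until it touches.

```bash
python3 -m creep '[[[0,0,1],[0,0,0]],[[0,0,0],[0,0,0]]]'
```

```text
clock: 4.03
eef_pos: [0.5487, -0.189, 0.0938]
tool_rot: [0.992, -0.125, 0.001, 0.0]
ft_force: [-0.4, 0.3, 3.3]
grip_width: -0.0003
grasp_force: 1.7
```

```bash
python3 -m creep '[[[0,0,0.7],[0,0,0]],[[0,0,0],[0,0,0]]]'
```

```text
clock: 4.28
eef_pos: [0.5491, -0.1891, 0.0938]
tool_rot: [0.992, -0.125, 0.001, 0.0]
ft_force: [-1.5, 1.0, 7.3]
grip_width: -0.0
grasp_force: 3.2
```

```bash
python3 -m creep '[[[2,0,-0.2],[0,0,0]],[[2,0,0],[0,0,0]],[[2,0,0],[0,0,0]],[[0,0,0],[0,0,0]]]'
```

```text
clock: 4.78
eef_pos: [0.5548, -0.1906, 0.094]
tool_rot: [0.992, -0.125, 0.001, 0.0]
ft_force: [-1.1, 0.7, 7.2]
grip_width: 0.0
grasp_force: 3.2
```

```bash
python3 -m creep '[[[2,0,0],[0,0,0]],[[2,0,0],[0,0,0]],[[2,0,0],[0,0,0]],[[0,0,0],[0,0,0]]]'; python3 -c "
from h import *
p=vision.camera('wrist');cv2.imwrite('pics/w3.png',cv2.resize(p['image'][100:340,180:460],None,fx=2,fy=2))"
```

```text
clock: 5.28
eef_pos: [0.5617, -0.1923, 0.094]
tool_rot: [0.992, -0.125, 0.002, 0.0]
ft_force: [1.7, 0.4, 5.6]
grip_width: -0.0002
grasp_force: 2.8
```

View pics/w3.png

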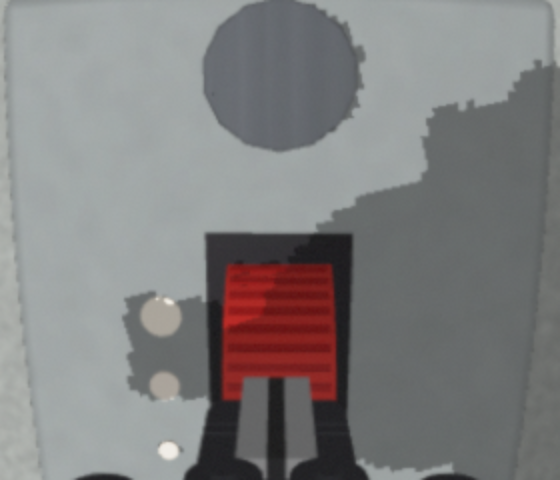

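The tangential force has changed sign, so the wheel is past the hump and being pulled to 0.6. I'll go a little further, lift, and look.

```bash
python3 -m creep '[[[2,0,0],[0,0,0]],[[2,0,0],[0,0,0]],[[0,0,-5],[0,0,0]],[[0,0,-35],[0,0,0]],[[-35,0,-35],[0,0,0]],[[-35,0,0],[0,0,0]],[[0,0,0],[0,0,0]]]'; python3 -c "
from h import *
p=vision.camera('wrist');cv2.imwrite('pics/w4.png',cv2.resize(p['image'][60:340,160:480],None,fx=2,fy=2))
o=bot.get_obs();print(o['eef_pos'])
print([(d['score'],d['position']) for d in vision.place_of(p,'button_red_top')])
"
```

```text
clock: 6.2
eef_pos: [0.493, -0.1746, 0.1677]
tool_rot: [0.992, -0.125, -0.002, -0.0]
ft_force: [0.1, 0.1, -0.7]
grip_width: 0.0002
grasp_force: 0.0
[ 0.49469076 -0.17513817  0.16766825]
[(0.75, [320.1, 247.3])]
```

View pics/w4.png

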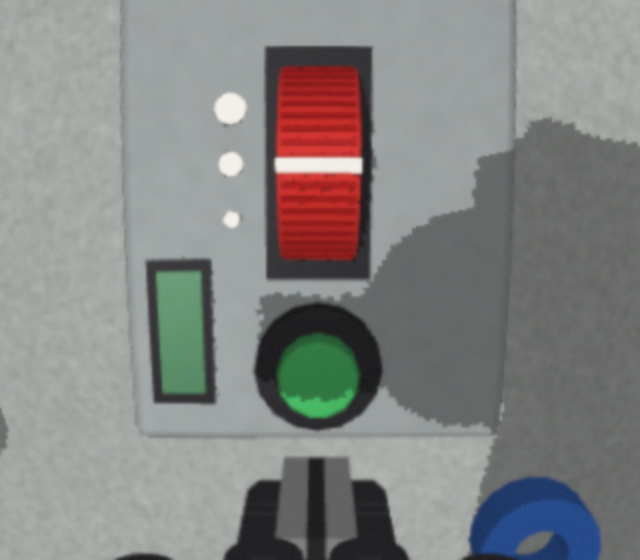

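The white line is on top beside the middle dot (crop (318,165) against (231,164)). Now I'll locate the button.

```bash
python3 - <<'E'
from h import *
np.set_printoptions(precision=4,suppress=True)
o=bot.get_obs();p=vision.camera("wrist");K=p["K"];T=np.array(p["tool_from_camera"]);Rt=R.from_quat(o["tool_rot"]);print(o["eef_pos"])
for uv in((319,247),(319,243),(297,247),(341,247),(319,228),(319,275-30),(319,265),(319,205),(260,215)):
    x=(uv[0]-K[0,2])/K[0,0];y=(uv[1]-K[1,2])/K[1,1];r=np.hypot(x,y)
    d=np.array([x/r*np.sin(r),y/r*np.sin(r),np.cos(r)]);z=p["z_map"][uv[1],uv[0]]
    t=T[:3,:3]@(d*z/d[2])+T[:3,3];print(uv,"tool mm",t*1000,"world",o["eef_pos"]+Rt.apply(t))
E
```

```text
[ 0.4958 -0.1754  0.1676]
(319, 247) tool mm [ 3.55    1.2493 76.8483] world [ 0.4989 -0.1775  0.0908]
(319, 243) tool mm [ 6.2077  1.246  76.5267] world [ 0.5015 -0.1782  0.0911]
(297, 247) tool mm [  0.6166 -12.8586  86.425 ] world [ 0.4995 -0.1631  0.0812]
(341, 247) tool mm [ 0.5568 15.4258 86.6416] world [ 0.4925 -0.1905  0.081 ]
(319, 228) tool mm [13.2387  1.2627 86.2256] world [ 0.5083 -0.1799  0.0814]
(319, 245) tool mm [ 5.2195  1.2447 75.5605] world [ 0.5005 -0.1779  0.0921]
(319, 265) tool mm [-8.0956  1.2604 76.5435] world [ 0.4876 -0.1746  0.0911]
(319, 205) tool mm [25.8022  1.2816 98.1602] world [ 0.5204 -0.1831  0.0695]
(260, 215) tool mm [ 19.2525 -37.9067  98.0594] world [ 0.5238 -0.1435  0.0696]
```

```bash
python3 -m creep '[[[3,1,35],[0,0,0]],[[0,0,30],[0,0,0]],[[0,0,7],[0,0,0]],[[0,0,0],[0,0,0]]]'
```

```text
clock: 6.85
eef_pos: [0.499, -0.1772, 0.0955]
tool_rot: [0.992, -0.125, -0.001, -0.0]
ft_force: [-0.1, -0.8, 1.0]
grip_width: 0.0003
grasp_force: 0.0
```

```bash
python3 -m creep '[[[0,0,2],[0,0,0]],[[0,0,2],[0,0,0]],[[0,0,2],[0,0,0]],[[0,0,2],[0,0,0]],[[0,0,1],[0,0,0]],[[0,0,0],[0,0,0]]]'
```

```text
clock: 7.6
eef_pos: [0.4994, -0.1774, 0.0874]
tool_rot: [0.992, -0.125, 0.001, 0.0]
ft_force: [0.5, -0.2, 4.1]
grip_width: 0.0001
grasp_force: 2.0
```

```bash
python3 -m creep '[[[0,0,1],[0,0,0]],[[0,0,1],[0,0,0]],[[0,0,1],[0,0,0]],[[0,0,0],[0,0,0]]]'
```

```text
clock: 8.1
eef_pos: [0.4995, -0.1775, 0.0859]
tool_rot: [0.992, -0.125, 0.001, 0.0]
ft_force: [-2.9, -0.2, 15.0]
grip_width: 0.0
grasp_force: 7.4
```

```bash
python3 -m creep '[[[0,0,1],[0,0,0]],[[0,0,0],[0,0,0]]]'
```

```text
clock: 8.35
eef_pos: [0.4996, -0.1775, 0.0858]
tool_rot: [0.992, -0.125, 0.002, 0.0]
ft_force: [-3.3, 2.0, 19.5]
grip_width: -0.0
grasp_force: 10.1
```

The button is at its hard stop. I'll release, back off and check.

```bash
python3 -m creep '[[[0,0,0],[0,0,0]],[[0,0,-5],[0,0,0]],[[0,0,-10],[0,0,0]],[[0,0,-30],[0,0,0]],[[-30,0,-40],[0,0,0]],[[0,0,-20],[0,0,0]],[[0,0,0],[0,0,0]]]'; python3 -c "
from h import *
p=vision.camera('wrist');cv2.imwrite('pics/w5.png',p['image'])"
```

```text
clock: 9.22
eef_pos: [0.4698, -0.1698, 0.1888]
tool_rot: [0.992, -0.125, 0.001, 0.0]
ft_force: [-0.2, -0.2, -0.3]
grip_width: -0.0002
grasp_force: 0.0
```

View pics/w5.png

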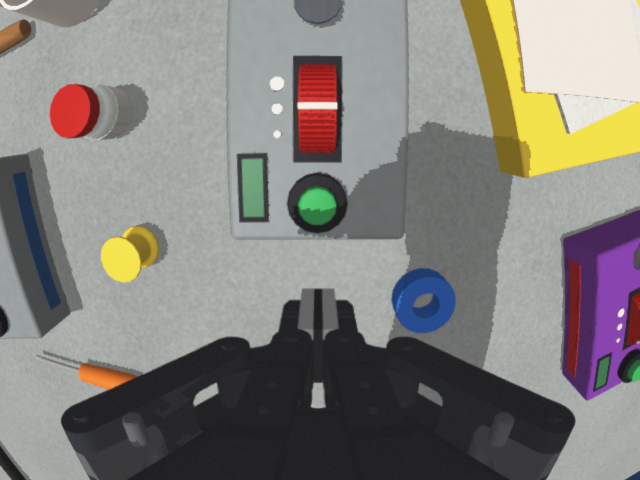

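The line at (318,106) sits beside the middle dot at (277,108), the button at (318,206) is up, and the loose things have not moved.

```bash
python3 -c "
from h import *
print(workorder.job_done())"
```

```text
the job is handed in; nothing more can be done
None
```

I stroked the red wheel to the middle detent (line beside the middle dot), then pressed the green button to its stop and let it come back up; I handed the job in with the finger clear and nothing else touched.

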